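# Divide the parts tray and tip the axle nuts into it

## Robot

A 7-joint arm with a two-finger parallel gripper is mounted at the origin on the work surface. World frame = base frame: x ahead of the robot, y to its left, z up, the work surface at z = 0. Lengths are in m, angles in degrees, forces in N, time in s.
With the tool pointing down it reaches from about 0.425 to 0.875 m from the base axis. Payload 4.7 kg.
Tool frame: the origin (TCP) lies at the centre of the arm's flange, where the gripper is bolted on; the fingertips stand 182 mm ahead of it and the grasp point (between the pads) lies 164 mm ahead of it (env.grip_depth is the distance from the TCP to the grasp point, in m); z points along the fingers, y is the line along which they close (so a half turn about z gives the same grasp; the last joint's range is limited). The gripper opens to 87 mm and grips with 3 to 60 N. Pads are 19 mm wide; open, the fingers measure 117 mm over their backs; the gripper's body (75 mm by 190 mm) begins 51 mm behind the grasp point.
Start: joints at [-67.489, 18.392, -4.016, 83.108, 1.295, 78.541, -3.26], TCP at [0.24, 0.604, 0.405] pointing down, gripper open.
Joint ranges: [-163.93, 163.93], [-17.29, 119.83], [-79.2, 71.16], [3.27, 140.29], [-89.18, 269.18], [5.43, 117.66], [-154.24, 154.24]. Speed limits (degrees/s): [147.25, 147.25, 180, 180, 180, 180, 180].

## Interface

Orientations are given as [roll, pitch, yaw] about the fixed x, y, z axes, in that order (R = Rz(yaw) Ry(pitch) Rx(roll)).
In Python, from cell import env gives the robot as it stands. The module is installed in compiled form; this text tells all that it offers.
- The arm moves only by the tool send_rows, never from a script. Its arguments are lists of equal length, an entry for each row: "xyz": the shift along the tool's x, y, z in m, a list of three; "rotation": the turn, a rotation vector about the tool's x, y, z in rad, a list of three; "jaw": the opening, from 0 (shut) to 1 (fully open). A call has 1 to 20 rows; each row shifts and turns the commanded pose from where the row before left it, along the tool's axes as they then stand; what a row does not reach is not made up. A row lasts 1/10 s, in which the tool goes at most 50 mm and 8.59 degrees, less where a joint would pass 70% of its speed; a pose out of reach is approached as far as the arm can. A call is refused whole if a number of a shift passes 0.05 or a number of a turn 0.15, either way. A call with a gripper value outside its range is refused whole. The fingers move at their own pace and stop on an object; "newtons" is the grip in N (left out, the last holds). Time passes only in rows, so rows that do not move let the fingers close. It gives the time, the measured TCP pose, the force, the opening and the grip force at its end, in the units of the state.
- env.get_obs(): the state, without advancing time (a new reading comes with each control period).
- env.read_camera(name): name is "scene" or "top"; returns a dict with "image" (420x560x3 uint8, blue, green, red), "fx", "fy", "cx", "cy" (pixels), "R" (3x3) and "t" (3): a world point X has camera coordinates R X + t. Camera axes: x right, y down, z forward; pixel columns grow to the right and rows downward; lengths in m; the calibration is good to about 2 mm. A picture is of the moment at which its call begins. There is no depth.
- env.sign_off(): hands the job in; it is judged then, once.
The state is a dict: "time_s": time; "qpos": joint angles; "joint_velocities": joint speeds; "effort": joint torques, N m; "tool_pos": TCP position; "tool_rot": TCP orientation; "force": force on the tool from outside, world axes, zero at the start; "wrist_torque": the same for the moment, N m; "grip_width": finger opening in m; "grasp_force": force on a finger pad.
Only numpy, scipy, OpenCV 4.12 (cv2) and the standard library are available. Lean on these libraries where they do the work, as an engineer would, in place of code of your own. Each camera call takes 0.05 s, during which the arm holds its last target. There are 200 camera calls.

## Task

Slide the plywood divider fully down into the slot across the middle of the aluminium tray. Then tip all five nuts out of the grey parts bin into the compartment with the rubber liner (not the one with the sprockets), and stand the empty bin back upright on its rubber pad. Leave the other things on the bench alone.

Things in the scene. Friction and masses are not known exactly. Their poses are not given: they have to be found in the camera images.
- tray: Shallow open aluminium tray, fixed. Outside 216 (x) x 140 (y) x 55 high; walls and floor 5. Origin: centre of underside. Midway along x, rib pairs on both long walls form the divider's slot, in the tray's y-z plane. On each side is a compartment 98 (x) x 130 (y), centred at x = -54 and +54: one has the sprockets, the other only the rubber liner; which is which varies. (mm)
- slot (a point): Centre of the tray's floor (5 above its underside) between the rib pairs: the middle of the divider's lower edge comes to rest here. Axes as the tray's. The slot is 10 wide (x), flaring to about 20 in its top 10, 130 long (y) from wall to wall; the ribs stand 8 in from each wall and reach about 50 above this point. (mm)
- divider: Flat plywood divider panel, 8 thick (its x), 124 long (its y), 80 high (its z), 120 g, loose, standing on its long edge in the wooden rest. Origin: middle of its lower edge. Seated in the tray its top stands 30 above the tray rim. It can be pinched across its thickness at the middle of the top edge. (mm)
- divider_top (a point): Middle of the divider's top edge, 80 above its origin; axes as the divider's. (mm)
- rest: Wooden rest block fixed to the bench, 50 (x) x 80 (y) x 28 high, with a groove 11 wide and 18 deep along its y in which the divider stands loosely at the start (divider's lower edge 10 above the bench). Origin: centre of underside. (mm)
- bin: Open grey plastic parts bin, loose, 150 g, with five nuts in it. Floor 70 (x) x 67 (y), flat upright side walls 67 apart outside, 60 high; walls 4. Rear (+x) wall upright; front (-x) wall slopes out at 49 deg above level to a pouring lip. Origin: centre of floor's underside. Grip across the side walls, leaning either way in its x-z plane; tipped 90-110 deg towards -x it empties. (mm)
- bin_lip (a point): Middle of the bin's front lip, at bin x = -68, z = 37.5. (mm)
- bin_grip (a point): Point midway between the side walls at bin x = +10, 46 above its underside: a good place to grip the side walls (deeper, with the gripper leaning back, its knuckles strike the rear rim); axes as the bin's. (mm)
- pad: Flat black rubber pad fixed to the bench, 112 (its x) x 100 (its y) x 3 thick, on which the bin starts. Origin: centre of underside. (mm)
- liner: Thin black rubber liner, 92 (x) x 100 (y) x 2 thick, fixed on the floor of the tray compartment that the nuts belong in. Origin: centre of its underside, which is the centre of that compartment's floor; x and y as the tray's. (mm)
- sprockets: Loose cluster of three toothed steel sprockets, largest dia 77, 22 high, 250 g, lying in the other compartment, centred. Origin: centre of underside. It stays there. (mm)
- nut0: One of five equal loose steel hexagonal axle nuts with a flange, 19 across the flange, 13 high, 20 g, lying in the bin. Origin: centre of its flanged face. (mm)
- nut1: One of five equal loose steel hexagonal axle nuts with a flange, 19 across the flange, 13 high, 20 g, lying in the bin. Origin: centre of its flanged face. (mm)
- nut2: One of five equal loose steel hexagonal axle nuts with a flange, 19 across the flange, 13 high, 20 g, lying in the bin. Origin: centre of its flanged face. (mm)
- nut3: One of five equal loose steel hexagonal axle nuts with a flange, 19 across the flange, 13 high, 20 g, lying in the bin. Origin: centre of its flanged face. (mm)
- nut4: One of five equal loose steel hexagonal axle nuts with a flange, 19 across the flange, 13 high, 20 g, lying in the bin. Origin: centre of its flanged face. (mm)
- spray: Bystander: white spray bottle with red cap, dia 66, 150 high, standing beyond the task's things. Origin: centre of underside. (mm) To be left alone.
- tape: Bystander: roll of tape lying flat, outer dia 90, hole dia 68, 24 high, on the robot's side of the bench. Origin: centre of underside. (mm) To be left alone.
- wrench: Bystander: spanner, 160 long, lying flat beyond the wooden rest. (mm) To be left alone.
- driver: Bystander: screwdriver, 180 long, lying flat on the robot's side of the bench. (mm) To be left alone.
- carton: Bystander: small cardboard carton 90 x 140 x 60 high, beyond the tray. Origin: centre of underside. (mm) To be left alone.
- jar: Bystander: clear jar with blue lid, dia 72, 85 high, beyond and left of the bin. Origin: centre of underside. (mm) To be left alone.
Mind the look-alikes: they are no part of the job. Leave any pink or turquoise look-alike of the bin alone.

How it is judged:
By the outcome, as a careful person would: the job done as asked, in the order asked, and still so for the second after the job is handed in, with the robot touching nothing.
It also fails if it takes over 72 s, if anything falls off the work surface, if the arm or the gripper's body presses on something with over 40 N, if the wrist force passes 120 N, or if a joint passes its speed limit or range.

## Working session

There is one attempt and no reset: what is moved stays moved. The work goes in short steps, Python scripts to look and compute and a tool call to move; the robot and the scene stay as the last step left them, time stands still between calls to the robot, and variables do not carry over. Pictures are saved under pics/ and viewed, at most 10 in all, crops included, and the job is handed in when it is done.

Besides the shell and the picture viewer there is one more tool, called after "Request:" by a JSON object that holds its "api" and its "payload". send_rows: Moves the arm, as the interface text tells. Its arguments: {"type":"object","properties":{"xyz":{"type":"array"},"rotation":{"type":"array"},"jaw":{"type":"array"},"newtons":{"type":"number"}},"required":["xyz","rotation","jaw"]}

```bash
mkdir -p pics
python3 - <<'E'
from cell import env
import cv2,numpy as np,pickle
o=env.get_obs();print({k:np.round(v,4) if not isinstance(v,dict) else v for k,v in o.items()})
d={}
for n in("scene","top"):
    c=env.read_camera(n);d[n]=c;cv2.imwrite(f"pics/{n}0.png",c["image"]);print(n,c["fx"],c["cx"],c["cy"],np.round(c["R"],3).tolist(),c["t"], -np.array(c["R"]).T@c["t"])
pickle.dump(d,open("v0.pkl","wb"))
E
```

```text
{'time_s': np.float64(0.0), 'qpos': array([-67.4893,  18.4388,  -4.0177,  83.1727,   1.2946,  78.5419,
        -3.2611]), 'joint_velocities': array([ 0.0789,  0.008 ,  0.0312,  0.0507, -0.0235, -0.0109, -0.0093]), 'effort': array([-2.00000e-04, -4.91287e+01, -4.03900e-01, -3.12528e+01,
       -6.40000e-02,  4.37000e-02,  2.00000e-04]), 'tool_pos': array([0.2403, 0.6037, 0.4037]), 'tool_rot': array([-1.798919e+02,  4.700000e-03,  1.582999e+02]), 'force': array([ 0.6251,  0.2796, -0.0182]), 'wrist_torque': array([ 0.0169,  0.038 , -0.0127]), 'grasp_force': np.float64(0.0), 'grip_width': np.float64(0.0869)}
scene 441.72678818077407 276.20826618604195 208.1990493090775 [[0.203, 0.979, 0.016], [0.657, -0.124, -0.744], [-0.726, 0.161, -0.669]] [-0.22193566 -0.28590332  1.52292123] [ 1.33853909 -0.06347136  0.80905483]
top 467.60271913611433 281.25455897472926 213.91726436910488 [[0.024, -1.0, 0.001], [-0.995, -0.024, -0.099], [0.099, 0.001, -0.995]] [0.10322079 0.55853155 1.04155969] [0.45004682 0.11535171 1.09160911]
```

View pics/scene0.png

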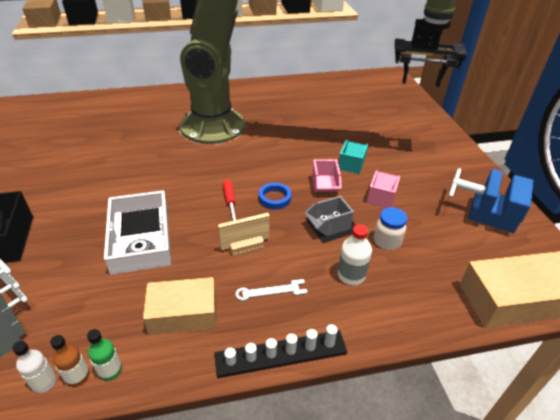

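View pics/top0.png

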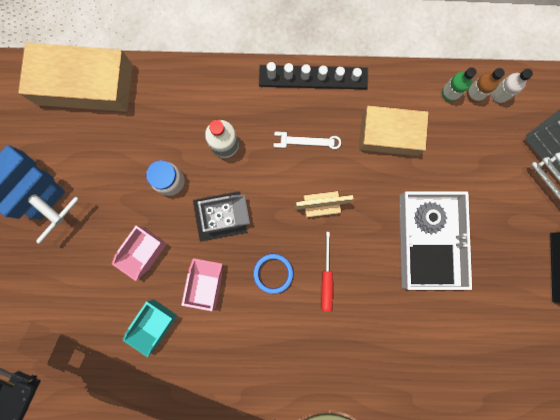

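Grey bin: top (222,215), scene (330,217). It holds nuts and sits on a black pad. The pink bins at top (139,253) and (203,285) and the turquoise one at (149,328) are look-alikes. The divider is at top (325,203), scene (245,232). The tray is at top (436,240), with the sprockets at (432,217) and the liner at (432,265). I'll confirm these in enlarged crops.

Run:
```python
import cv2,pickle
d=pickle.load(open("v0.pkl","rb"))
a=d["top"]["image"];s=d["scene"]["image"]
import numpy as np
t=np.hstack([cv2.resize(a[180:250,185:360],None,fx=4.5,fy=4.5,interpolation=cv2.INTER_CUBIC)])
u=cv2.resize(s[190:262,205:380],None,fx=4.5,fy=4.5,interpolation=cv2.INTER_CUBIC)
x=np.vstack([t[:290],u[:300]]) if 0 else np.vstack([cv2.resize(t,(787,290)) if 0 else t[:,:787][:300],u[:,:787][:300]])
cv2.imwrite("pics/c1.png",x)
y=np.hstack([cv2.resize(a[180:300,395:475],None,fx=5,fy=5,interpolation=cv2.INTER_CUBIC),cv2.resize(cv2.resize(s[185:275,100:175],None,fx=5,fy=5,interpolation=cv2.INTER_CUBIC),(400,600))]) if 0 else np.hstack([cv2.resize(a[180:300,395:475],None,fx=5,fy=5,interpolation=cv2.INTER_CUBIC),cv2.copyMakeBorder(cv2.resize(s[185:275,100:175],None,fx=5,fy=5,interpolation=cv2.INTER_CUBIC),0,150,0,25,0)])
cv2.imwrite("pics/c2.png",y);print(x.shape,y.shape)
```

```text
(600, 787, 3) (600, 800, 3)
```

View pics/c1.png

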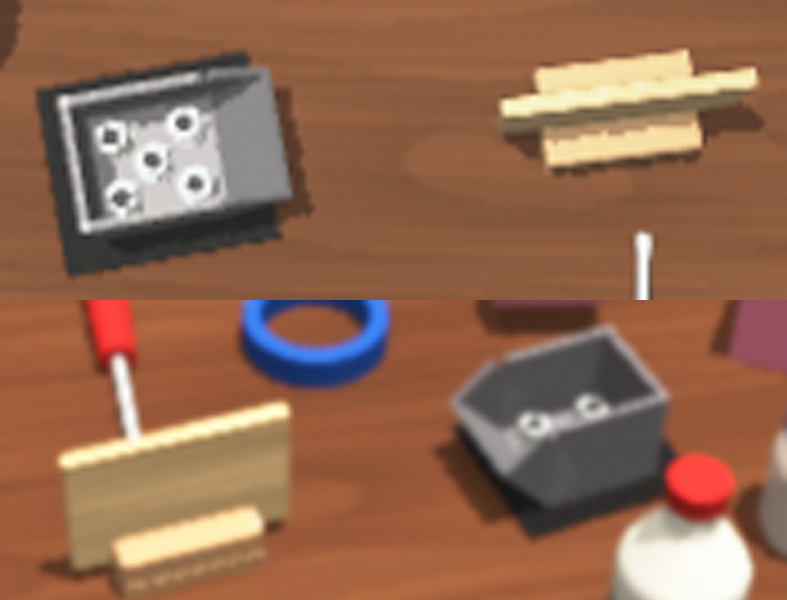

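View pics/c2.png

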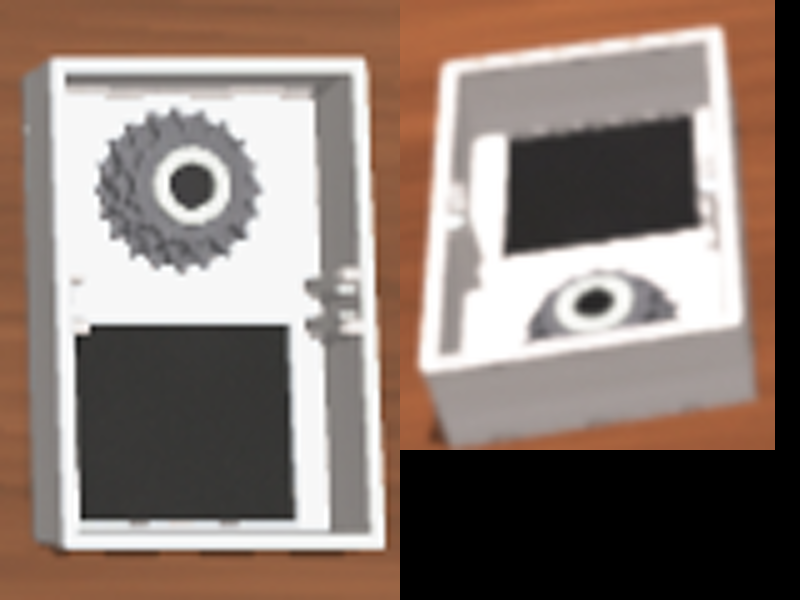

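Confirmed in the crops: the grey bin holds five nuts, sits on the black pad, and its lip faces right in the top view. The divider stands in the rest. The liner compartment is the tray half nearer the robot. Next I'll triangulate the corners read off the crops.

```bash
cat > h.py <<'E'
import numpy as np,cv2
def P(c):
    K=np.array([[c["fx"],0,c["cx"]],[0,c["fy"],c["cy"]],[0,0,1]]);return K@np.hstack([np.array(c["R"]),np.array(c["t"]).reshape(3,1)])
def tri(d,a,b):  # top px, scene px
    X=cv2.triangulatePoints(P(d["top"]),P(d["scene"]),np.array(a,float).T,np.array(b,float).T);X=(X[:3]/X[3]).T
    e=[]
    for n,q in(("top",a),("scene",b)):
        h=(P(d[n])@np.c_[X,np.ones(len(X))].T);e.append(np.linalg.norm((h[:2]/h[2]).T-np.array(q),axis=1))
    return X,np.array(e).T
def plane(c,q,z):
    q=np.atleast_2d(q).astype(float);R=np.array(c["R"]);C=-R.T@np.array(c["t"]).ravel()
    r=np.c_[(q[:,0]-c["cx"])/c["fx"],(q[:,1]-c["cy"])/c["fy"],np.ones(len(q))]@R
    return C+r*((z-C[2])/r[:,2])[:,None]
E
python3 - <<'E'
import pickle;from h import *
np.set_printoptions(precision=4,suppress=True)
d=pickle.load(open("v0.pkl","rb"))
f=lambda u,x0,y0,s:(np.array(u)+.5)/s-.5+[x0,y0]
T1=lambda u:f(u,185,180,4.5);S1=lambda u:f(np.array(u)-[0,300],205,190,4.5)
T2=lambda u:f(u,395,180,5);S2=lambda u:f(np.array(u)-[400,0],100,185,5)
def show(n,a,b):
    X,e=tri(d,a,b);print(n);print(np.c_[X,e]);print(" mean",X.mean(0));return X
X=show("binrear",T1([(57,100),(84,235)]),S1([(666,398),(610,328)]))
print("len",np.linalg.norm(X[1]-X[0]),"yaw x-axis",np.degrees(np.arctan2(*(X[0]-X[1])[:2][::-1]))+90)
print("lip plane .0405",plane(d["top"],T1([(270,67),(293,198)]),.0405))
X=show("divtop",T1([(500,109),(757,79)]),S1([(290,407),(62,460)]));print(np.linalg.norm(X[1]-X[0]),np.degrees(np.arctan2(*(X[0]-X[1])[:2][::-1])))
X=show("tray",T2([(50,58),(365,58),(384,548),(62,548)]),S2([(742,325),(422,372),(443,62),(722,28)]))
print([np.linalg.norm(X[i]-X[i-1]) for i in range(4)],[np.degrees(np.arctan2(*(X[i]-X[i-1])[:2][::-1])) for i in range(4)])
print("liner top corners",plane(d["top"],T2([(76,324),(290,324),(297,520),(82,520)]),.007), plane(d["top"],T2([(76,324),(290,324),(297,520),(82,520)]),.007).mean(0))
print("pad",plane(d["top"],T1([(38,92),(248,52),(282,237),(70,275)]),.003),plane(d["top"],T1([(38,92),(248,52),(282,237),(70,275)]),.003).mean(0))
# refined masks
im=d["top"]["image"];h=cv2.cvtColor(im,cv2.COLOR_BGR2HSV)
m=np.zeros(h.shape[:2],np.uint8);m[225:295,400:470]=(h[225:295,400:470,2]<90)*255
c=max(cv2.findContours(m,0,1)[0],key=cv2.contourArea);print(cv2.minAreaRect(c))
E
```

```text
binrear
[[0.5748 0.3034 0.0621 0.0382 0.0377]
 [0.5092 0.2896 0.0607 0.8649 0.8141]]
 mean [0.542  0.2965 0.0614]
len 0.06706972217121313 yaw x-axis 101.90155395684795
lip plane .0405 [[0.5968 0.2008 0.0405]
 [0.5309 0.1872 0.0405]]
divtop
[[ 0.5726  0.0874  0.0902  0.7047  0.7089]
 [ 0.59   -0.0359  0.0899  0.5944  0.6194]]
 mean [0.5813 0.0258 0.09  ]
0.12452935777536714 98.04156639772523
tray
[[ 0.6113 -0.1571  0.0539  0.6662  0.7308]
 [ 0.6144 -0.2979  0.0552  0.6147  0.6959]
 [ 0.3974 -0.3031  0.0566  0.2936  0.2811]
 [ 0.3941 -0.1617  0.0553  0.5732  0.534 ]]
 mean [ 0.5043 -0.2299  0.0553]
[np.float64(0.2172542647194493), np.float64(0.14089653116100723), np.float64(0.21703283731733172), np.float64(0.14136905585232773)] [np.float64(1.2347282527895742), np.float64(-88.72496866531971), np.float64(-178.6406534766083), np.float64(91.36490655835105)]
liner top corners [[ 0.4942 -0.1827  0.007 ]
 [ 0.4966 -0.2819  0.007 ]
 [ 0.4067 -0.284   0.007 ]
 [ 0.4043 -0.1852  0.007 ]] [ 0.4504 -0.2334  0.007 ]
pad [[0.586  0.3243 0.003 ]
 [0.6097 0.2156 0.003 ]
 [0.5134 0.1948 0.003 ]
 [0.4911 0.3037 0.003 ]] [0.5501 0.2596 0.003 ]
((431.5, 264.0), (38.0, 43.0), 90.0)
```

Request:
{"api": "send_rows", "payload": {"xyz": [[0, 0, 0], [0, 0, 0], [0, 0, 0], [0, 0, 0], [0, 0, 0], [0, 0, 0], [0, 0, 0], [0, 0, 0]], "rotation": [[0, 0, 0.1315], [0, 0, 0.1315], [0, 0, 0.1315], [0, 0, 0.1315], [0, 0, 0.1315], [0, 0, 0.1315], [0, 0, 0.1315], [0, 0, 0.1315]], "jaw": [1, 1, 1, 1, 1, 1, 1, 1]}}

```text
time_s: 0.9
tool_pos: [0.2403, 0.6038, 0.4041]
tool_rot: [-180.0, 0.1, 97.7]
force: [0.4, 0.2, -0.2]
grip_width: 0.087
grasp_force: 0.0
```

Request:
{"api": "send_rows", "payload": {"xyz": [[-0.0443, 0.0183, 0], [-0.0443, 0.0183, 0], [-0.0443, 0.0183, 0], [-0.0443, 0.0183, 0], [-0.0443, 0.0183, 0], [-0.0443, 0.0183, 0], [-0.0443, 0.0183, 0], [-0.0443, 0.0183, 0], [-0.0443, 0.0183, 0], [-0.0443, 0.0183, 0], [-0.0443, 0.0183, 0], [-0.0443, 0.0183, 0], [-0.0443, 0.0183, 0], [-0.0443, 0.0183, 0], [0, 0, 0], [0, 0, 0]], "rotation": [[0, 0, 0], [0, 0, 0], [0, 0, 0], [0, 0, 0], [0, 0, 0], [0, 0, 0], [0, 0, 0], [0, 0, 0], [0, 0, 0], [0, 0, 0], [0, 0, 0], [0, 0, 0], [0, 0, 0], [0, 0, 0], [0, 0, 0], [0, 0, 0]], "jaw": [1, 1, 1, 1, 1, 1, 1, 1, 1, 1, 1, 1, 1, 1, 1, 1]}}

```text
time_s: 2.5
tool_pos: [0.5808, 0.0242, 0.4042]
tool_rot: [-179.9, 0.0, 97.8]
force: [-0.3, 1.0, 0.1]
grip_width: 0.0872
grasp_force: 0.0
```

```bash
cat > go.py <<'E'
import sys,numpy as np
from cell import env
from scipy.spatial.transform import Rotation as Ro
# usage: go.py x y z roll pitch yaw (TCP target) -> shift in present tool axes, rotation vector in tool axes
o=env.get_obs();v=np.array(list(map(float,sys.argv[1:7])))
R=Ro.from_euler('xyz',o["tool_rot"],degrees=True);T=Ro.from_euler('xyz',v[3:],degrees=True)
np.set_printoptions(precision=4,suppress=True)
print(o["time_s"],o["tool_pos"],o["tool_rot"],"q",o["qpos"],"F",o["force"],"w",o["grip_width"],o["grasp_force"])
print("shift (present axes)",R.inv().apply(v[:3]-o["tool_pos"]),"(target axes)",T.inv().apply(v[:3]-o["tool_pos"]),"rotvec",(R.inv()*T).as_rotvec())
E
python3 go.py .5813 .0258 .242 180 0 98.04
```

```text
2.5 [0.5808 0.0242 0.4042] [-179.9342    0.0143   97.8348] q [-33.8793  10.8358  33.0367  94.4099  -6.0253  76.6099   7.9296] F [-0.3304  0.9501  0.1139] w 0.08715911530680086 0.0
shift (present axes) [0.0015 0.0009 0.1622] (target axes) [0.0015 0.0008 0.1622] rotvec [-0.0011  0.0002 -0.0036]
```

Request:
{"api": "send_rows", "payload": {"xyz": [[0.0015, 0.0008, 0.033], [0, 0, 0.033], [0, 0, 0.033], [0, 0, 0.033], [0, 0, 0.02], [0, 0, 0.013], [0, 0, 0]], "rotation": [[0, 0, -0.0036], [0, 0, 0], [0, 0, 0], [0, 0, 0], [0, 0, 0], [0, 0, 0], [0, 0, 0]], "jaw": [1, 1, 1, 1, 1, 1, 1]}}

```text
time_s: 3.2
tool_pos: [0.5801, 0.0287, 0.238]
tool_rot: [-179.8, -0.0, 98.4]
force: [-0.5, 0.2, 0.5]
grip_width: 0.0872
grasp_force: 0.0
```

Request:
{"api": "send_rows", "payload": {"xyz": [[0, 0, 0], [0, 0, 0], [0, 0, 0], [0, 0, 0], [0, 0, 0], [0, 0, 0], [0, 0, 0], [0, 0, 0], [0, 0, 0], [0, 0, 0]], "rotation": [[0, 0, 0], [0, 0, 0], [0, 0, 0], [0, 0, 0], [0, 0, 0], [0, 0, 0], [0, 0, 0], [0, 0, 0], [0, 0, 0], [0, 0, 0]], "jaw": [0.4, 0.2, 0, 0, 0, 0, 0, 0, 0, 0], "newtons": 25}}

```text
time_s: 4.2
tool_pos: [0.5812, 0.0271, 0.2397]
tool_rot: [180.0, -0.0, 98.2]
force: [0.7, 0.4, 0.8]
grip_width: 0.0147
grasp_force: 0.0
```

Fingers are still closing. I'll hold, then lift.

Request:
{"api": "send_rows", "payload": {"xyz": [[0, 0, 0], [0, 0, 0], [0, 0, 0], [0, 0, 0], [0, 0, 0]], "rotation": [[0, 0, 0], [0, 0, 0], [0, 0, 0], [0, 0, 0], [0, 0, 0]], "jaw": [0, 0, 0, 0, 0]}}

```text
time_s: 4.7
tool_pos: [0.5812, 0.0272, 0.2397]
tool_rot: [-180.0, -0.0, 98.2]
force: [-0.0, 0.1, -1.1]
grip_width: 0.0078
grasp_force: 25.0
```

Request:
{"api": "send_rows", "payload": {"xyz": [[0, 0, -0.01], [0, 0, -0.02], [0, 0, -0.03], [0, 0, -0.03], [0, 0, -0.03], [0, 0, 0], [0, 0, 0]], "rotation": [[0, 0, 0], [0, 0, 0], [0, 0, 0], [0, 0, 0], [0, 0, 0], [0, 0, 0], [0, 0, 0]], "jaw": [0, 0, 0, 0, 0, 0, 0]}}

```text
time_s: 5.4
tool_pos: [0.5812, 0.027, 0.3606]
tool_rot: [179.9, -0.0, 98.2]
force: [0.4, -0.5, -2.3]
grip_width: 0.008
grasp_force: 25.0
```

```bash
python3 go.py .5043 -.2299 .36 180 0 91.3
python3 - <<'E'
from cell import env
import cv2,pickle,numpy as np
d={n:env.read_camera(n) for n in("scene","top")};pickle.dump(d,open("v1.pkl","wb"))
a=d["top"]["image"][150:260,260:400];b=d["scene"]["image"][130:280,180:320]
cv2.imwrite("pics/v1.png",np.hstack([cv2.copyMakeBorder(cv2.resize(a,None,fx=2.8,fy=2.8,interpolation=2),0,112,0,0,0),cv2.resize(b,None,fx=2.8,fy=2.8,interpolation=2)]))
E
```

```text
5.4 [0.5812 0.027  0.3606] [179.9133  -0.0263  98.225 ] q [-33.7709  12.5686  32.8449  97.7263  -7.1784  71.7156   8.9218] F [ 0.3699 -0.5149 -2.3415] w 0.008049146083035823 24.97475206735544
shift (present axes) [-0.2433 -0.1129  0.0003] (target axes) [-0.2551 -0.0827  0.0006] rotvec [ 0.0015 -0.0005  0.1209]
```

View pics/v1.png

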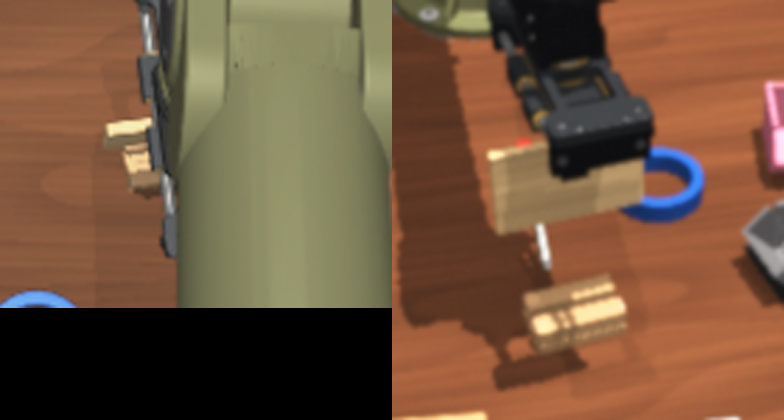

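The divider is held and clear of the rest. In the scene crop its lower corners are at about (497,234) and (645,205). I'll check its level before moving.

Run:
```python
import pickle;from h import *
c=pickle.load(open("v1.pkl","rb"))["scene"];R=np.array(c["R"]);C=-R.T@np.array(c["t"]).ravel()
n=np.array([np.cos(np.radians(8.2)),np.sin(np.radians(8.2)),0]);p=np.array([.5812,.027,0])+.004*n;e=np.array([-n[1],n[0],0])
for u in[(497,234),(645,205),(490,156),(643,150)]:
    q=((u[0]-392+.5)/2.8-.5+180,(u[1]+.5)/2.8-.5+130)
    r=np.array([(q[0]-c["cx"])/c["fx"],(q[1]-c["cy"])/c["fy"],1])@R
    X=C+r*(n@(p-C))/(n@r);print(X,"along",e@(X-p))
```

```text
[ 0.59413012 -0.034684    0.13099344] along -0.06289757028558142
[0.57607263 0.09062629 0.12621763] along 0.06370710534905653
[ 0.59404407 -0.03408684  0.21176224] along -0.062294233646943656
[0.57637425 0.0885332  0.1856665 ] along 0.061592392403940543
```

Request:
{"api": "send_rows", "payload": {"xyz": [[0, 0, 0], [-0.025, -0.008, 0], [-0.037, -0.012, 0], [-0.037, -0.012, 0], [-0.037, -0.012, 0], [-0.037, -0.012, 0], [-0.037, -0.012, 0], [-0.025, -0.008, 0], [-0.0187, -0.0067, 0], [0, 0, 0], [0, 0, 0], [0, 0, 0]], "rotation": [[0, 0, 0.1209], [0, 0, 0], [0, 0, 0], [0, 0, 0], [0, 0, 0], [0, 0, 0], [0, 0, 0], [0, 0, 0], [0, 0, 0], [0, 0, 0], [0, 0, 0], [0, 0, 0]], "jaw": [0, 0, 0, 0, 0, 0, 0, 0, 0, 0, 0, 0]}}

```text
time_s: 6.7
tool_pos: [0.5048, -0.2267, 0.359]
tool_rot: [-179.9, -0.1, 91.4]
force: [-0.0, 0.7, -1.6]
grip_width: 0.0076
grasp_force: 25.0
```

```bash
python3 go.py .5043 -.2285 .2775 180 0 91.3
python3 - <<'E'
from cell import env
import cv2,pickle,numpy as np
d={n:env.read_camera(n) for n in("scene","top")};pickle.dump(d,open("v2.pkl","wb"))
a=d["top"]["image"][170:310,380:490];b=d["scene"]["image"][120:280,80:190]
cv2.imwrite("pics/v2.png",np.hstack([cv2.resize(x,(400,560),interpolation=2) for x in(a,b)]))
E
```

```text
6.7 [ 0.5048 -0.2267  0.359 ] [-179.9377   -0.0597   91.4245] q [-17.614    9.753   43.4985 101.9383  -7.103   71.1729  29.2052] F [-0.05    0.7406 -1.6418] w 0.007619995876400234 24.97509374166839
shift (present axes) [-0.0019 -0.0005  0.0815] (target axes) [-0.0018 -0.0006  0.0815] rotvec [-0.0011 -0.001   0.0022]
```

View pics/v2.png

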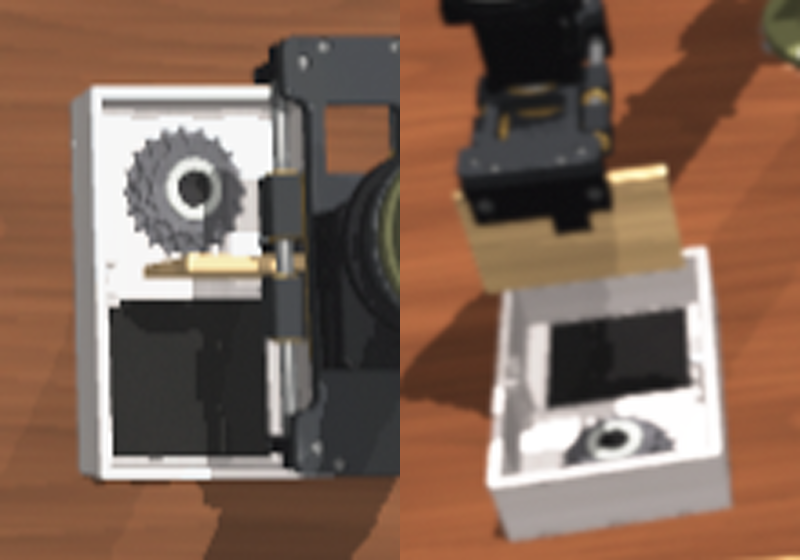

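Run:
```python
import pickle;from h import *
c=pickle.load(open("v2.pkl","rb"))["scene"];R=np.array(c["R"]);C=-R.T@np.array(c["t"]).ravel()
n=np.array([np.cos(np.radians(1.4)),np.sin(np.radians(1.4)),0]);p=np.array([.5048,-.2267,0])+.004*n;e=np.array([-n[1],n[0],0])
for u in[(490,290),(682,263),(459,193),(666,170)]:
    q=((u[0]-400+.5)/3.636-.5+80,(u[1]+.5)/3.5-.5+120)
    r=np.array([(q[0]-c["cx"])/c["fx"],(q[1]-c["cy"])/c["fy"],1])@R
    X=C+r*(n@(p-C))/(n@r);print(X,"along",e@(X-p))
```

```text
[ 0.51024166 -0.28564025  0.13171631] along -0.05905560628714983
[ 0.50732261 -0.16620031  0.13395582] along 0.06041999664918276
[ 0.51021856 -0.28469482  0.21202899] along -0.05810989353605755
[ 0.50725438 -0.16340819  0.21120284] along 0.06321294745181881
```

Divider is level and centred over the slot. Lowering it to just above the rim.

Request:
{"api": "send_rows", "payload": {"xyz": [[-0.003, -0.0005, 0.01], [0, 0, 0.02], [0, 0, 0.02], [0, 0, 0.015], [0, 0, 0], [0, 0, 0]], "rotation": [[0, 0, 0.002], [0, 0, 0], [0, 0, 0], [0, 0, 0], [0, 0, 0], [0, 0, 0]], "jaw": [0, 0, 0, 0, 0, 0]}}

```text
time_s: 7.4
tool_pos: [0.504, -0.2314, 0.2947]
tool_rot: [-180.0, 0.0, 91.2]
force: [0.7, 0.6, -1.3]
grip_width: 0.0078
grasp_force: 25.0
```

Request:
{"api": "send_rows", "payload": {"xyz": [[0, 0, 0.005], [0, 0, 0.005], [0, 0, 0.005], [0, 0, 0.005], [0, 0, 0.005], [0, 0, 0]], "rotation": [[0, 0, 0], [0, 0, 0], [0, 0, 0], [0, 0, 0], [0, 0, 0], [0, 0, 0]], "jaw": [0, 0, 0, 0, 0, 0]}}

```text
time_s: 8.0
tool_pos: [0.5036, -0.2312, 0.2689]
tool_rot: [-179.9, -0.0, 91.2]
force: [-0.3, -0.1, -1.9]
grip_width: 0.0079
grasp_force: 25.0
```

Request:
{"api": "send_rows", "payload": {"xyz": [[0.001, 0.0005, 0.006], [0, 0, 0.006], [0, 0, 0.006], [0, 0, 0.006], [0, 0, 0.005], [0, 0, 0]], "rotation": [[0, 0, 0], [0, 0, 0], [0, 0, 0], [0, 0, 0], [0, 0, 0], [0, 0, 0]], "jaw": [0, 0, 0, 0, 0, 0]}}

```text
time_s: 8.6
tool_pos: [0.5041, -0.2302, 0.2399]
tool_rot: [-179.9, -0.0, 91.2]
force: [-1.3, 0.0, -0.3]
grip_width: 0.0079
grasp_force: 25.0
```

Request:
{"api": "send_rows", "payload": {"xyz": [[0, 0, 0.002], [0, 0, 0.002], [0, 0, 0.002], [0, 0, 0]], "rotation": [[0, 0, 0], [0, 0, 0], [0, 0, 0], [0, 0, 0]], "jaw": [0, 0, 0, 0]}}

```text
time_s: 9.0
tool_pos: [0.5043, -0.2304, 0.2347]
tool_rot: [180.0, -0.0, 91.2]
force: [-1.5, -0.3, 0.3]
grip_width: 0.0078
grasp_force: 25.0
```

Request:
{"api": "send_rows", "payload": {"xyz": [[0, 0, 0.001], [0, 0, 0.001], [0, 0, 0.001], [0, 0, 0]], "rotation": [[0, 0, 0], [0, 0, 0], [0, 0, 0], [0, 0, 0]], "jaw": [0, 0, 0, 0]}}

```text
time_s: 9.4
tool_pos: [0.5045, -0.2308, 0.2346]
tool_rot: [180.0, -0.1, 91.2]
force: [-8.7, 3.5, 21.1]
grip_width: 0.008
grasp_force: 25.0
```

Seated: about 20 N of push with no further travel, at the expected height. I'll release, lift, and try out the pouring lean in free air before grasping the bin.

Request:
{"api": "send_rows", "payload": {"xyz": [[0, 0, -0.003], [0, 0, 0], [0, 0, 0], [0, 0, 0], [0, 0, 0], [0, 0, 0], [0, 0, -0.01], [0, 0, -0.03], [0, 0, -0.04], [0, 0, -0.04], [0, 0, -0.04], [0, 0, -0.03]], "rotation": [[0, 0, 0], [0, 0, 0], [0, 0, 0], [0, 0, 0], [0, 0, 0], [0, 0, 0], [0, 0, 0], [0, 0, 0], [0, 0, 0], [0, 0, 0], [0, 0, 0], [0, 0, 0]], "jaw": [0, 0.4, 0.4, 0.4, 0.4, 0.4, 0.4, 1, 1, 1, 1, 1]}}

```text
time_s: 10.6
tool_pos: [0.5042, -0.231, 0.4283]
tool_rot: [179.8, 0.0, 91.1]
force: [0.9, 0.3, 0.4]
grip_width: 0.0672
grasp_force: 0.0
```

Request:
{"api": "send_rows", "payload": {"xyz": [[-0.02, -0.01, 0], [-0.02, -0.01, 0], [-0.02, -0.01, 0], [-0.02, -0.01, 0], [0, 0, 0], [0, 0, 0], [0, 0, 0], [0, 0, 0], [0, 0, 0]], "rotation": [[0, 0.135, 0], [0, 0.135, 0], [0, 0.135, 0], [0, 0.135, 0], [0, 0.135, 0], [0, 0.135, 0], [0, 0.135, 0], [0, 0.135, 0], [0, 0.135, 0]], "jaw": [1, 1, 1, 1, 1, 1, 1, 1, 1]}}

```text
time_s: 11.5
tool_pos: [0.4677, -0.3106, 0.4008]
tool_rot: [-178.5, -62.9, 89.7]
force: [-0.1, 0.3, -1.3]
grip_width: 0.0869
grasp_force: 0.0
```

```bash
python3 go.py .45 -.376 .26 180 0 91
python3 - <<'E'
from cell import env
import cv2,pickle,numpy as np
d={n:env.read_camera(n) for n in("scene","top")};pickle.dump(d,open("v3.pkl","wb"))
cv2.imwrite("pics/v3.png",np.hstack([cv2.resize(x,(400,300),interpolation=2) for x in(d["top"]["image"],d["scene"]["image"])]))
E
```

```text
11.5 [ 0.4677 -0.3106  0.4008] [-178.4988  -62.9466   89.6539] q [ 30.5147  24.8935  16.4523  87.8259 -48.0093 117.5469  46.417 ] F [-0.0723  0.2501 -1.2848] w 0.08685474120418991 0.0
shift (present axes) [-0.1551 -0.0171  0.0062] (target axes) [-0.0651 -0.0188  0.1408] rotvec [-0.0106 -1.0988 -0.0067]
```

View pics/v3.png

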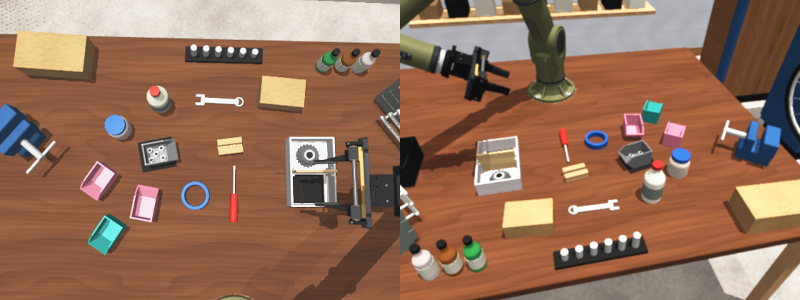

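Lean works up to about 63°, where joint 6 reaches its limit, so I'll grasp leaning back and pour with a turned yaw. First I'll check clearances to the spray and jar.

Run:
```python
import pickle;from h import *
from scipy.spatial.transform import Rotation as Ro
np.set_printoptions(precision=4,suppress=True)
d=pickle.load(open("v0.pkl","rb"));h={n:cv2.cvtColor(d[n]["image"],cv2.COLOR_BGR2HSV) for n in d}
def cen(n,lo,hi,box):
    m=cv2.inRange(h[n],lo,hi);k=np.zeros_like(m);x0,x1,y0,y1=box;k[y0:y1,x0:x1]=m[y0:y1,x0:x1];M=cv2.moments(k,True);return M["m10"]/M["m00"],M["m01"]/M["m00"]
sp=tri(d,[cen("top",(0,150,100),(8,255,255),(200,240,115,140))],[cen("scene",(0,150,100),(8,255,255),(345,375,222,242))])[0][0]
jr=tri(d,[cen("top",(100,150,80),(125,255,255),(140,182,155,195))],[cen("scene",(100,150,80),(125,255,255),(375,410,205,232))])[0][0]
print("spray",sp,"jar",jr)
B=np.array([.5495,.2610,.003]);bR=Ro.from_euler('z',102,degrees=True);g=B+bR.apply([.010,0,.046]);print("grip",g)
for a in(-40,-30,-20):
    T=bR*Ro.from_euler('x',180,degrees=True)*Ro.from_rotvec([0,np.radians(a),0]);tcp=g-T.apply([0,0,.164]);print(a,tcp,T.as_euler('xyz',degrees=True))
    for nm,p,r,top in(("spray",sp,.033,.15),("jar",jr,.036,.085)):
        X=[T.apply([x,y,z])+g for x in np.linspace(-.0375,.0375,9) for y in np.linspace(-.095,.095,21) for z in np.linspace(-.164,-.051,12)]
        X=np.array(X);X=X[X[:,2]<top+.02];print(nm,"clear",(np.linalg.norm(X[:,:2]-p[:2],axis=1)-r).min() if len(X) else "above")
```

```text
spray [0.7227 0.2564 0.1466] jar [0.6329 0.3867 0.0803]
grip [0.5474 0.2708 0.049 ]
-40 [0.5255 0.3739 0.1746] [180.  40. 102.]
spray clear 0.05850673908367918
jar clear -0.02327384193898089
-30 [0.5304 0.351  0.191 ] [180.  30. 102.]
spray clear 0.05239291472005411
jar clear -0.010383987730099933
-20 [0.5358 0.3256 0.2031] [180.  20. 102.]
spray clear 0.047421473951636595
jar clear 0.002106334252875111
```

Jar at (0.633, 0.387) restricts leaning back to about 15–18°. I'll pour diagonally instead, with the bin's x axis turned to 45°, so the tool points outward. Testing that pose in free air first.

```bash
cat > pose.py <<'E'
import sys,numpy as np
from scipy.spatial.transform import Rotation as Ro
from cell import env
# pose.py gx gy gz phi lean : grasp-point target, bin x axis direction phi, tool lean (deg)
gx,gy,gz,phi,lean=map(float,sys.argv[1:6])
T=Ro.from_euler('z',phi,degrees=True)*Ro.from_euler('x',180,degrees=True)*Ro.from_rotvec([0,np.radians(lean),0])
tcp=np.array([gx,gy,gz])-T.apply([0,0,.164]);o=env.get_obs();R=Ro.from_euler('xyz',o["tool_rot"],degrees=True)
np.set_printoptions(precision=4,suppress=True)
print("t",o["time_s"],"q",o["qpos"],"w",o["grip_width"],"grasp now",o["tool_pos"]+R.apply([0,0,.164]))
print("tcp",tcp,"rotvec",(R.inv()*T).as_rotvec(),"shift now-axes",R.inv().apply(tcp-o["tool_pos"]),"target-axes",T.inv().apply(tcp-o["tool_pos"]))
E
python3 pose.py .44 -.228 .19 45 78
```

```text
t 11.6 q [ 31.0694  24.887   15.9085  87.8753 -48.0198 117.5648  46.5511] w 0.08740752540765065 grasp now [ 0.4635 -0.1651  0.3266]
tcp [ 0.3266 -0.3414  0.2241] rotvec [-0.7618  0.2475  0.26  ] shift now-axes [-0.1709 -0.1392  0.0554] target-axes [-0.1976 -0.0778 -0.081 ]
```

Request:
{"api": "send_rows", "payload": {"xyz": [[0, 0, 0], [0, 0, 0], [0, 0, 0], [0, 0, 0], [0, 0, 0], [0, 0, 0], [0, 0, 0], [-0.03, -0.019, -0.018], [-0.03, -0.019, -0.018], [-0.03, -0.019, -0.018], [-0.03, -0.019, -0.018], [0, 0, 0]], "rotation": [[-0.1088, 0.0354, 0.0371], [-0.1088, 0.0354, 0.0371], [-0.1088, 0.0354, 0.0371], [-0.1088, 0.0354, 0.0371], [-0.1088, 0.0354, 0.0371], [-0.1088, 0.0354, 0.0371], [-0.1088, 0.0354, 0.0371], [0, 0, 0], [0, 0, 0], [0, 0, 0], [0, 0, 0], [0, 0, 0]], "jaw": [1, 1, 1, 1, 1, 1, 1, 1, 1, 1, 1, 1]}}

```text
time_s: 12.8
tool_pos: [0.3425, -0.3258, 0.2964]
tool_rot: [-179.6, -77.5, 44.3]
force: [-0.0, -0.3, -0.2]
grip_width: 0.0871
grasp_force: 0.0
```

```bash
python3 pose.py .44 -.228 .19 45 78
```

```text
t 12.8 q [ 39.3788  17.9145  24.977  118.5367 -73.5574  98.4728  49.1624] w 0.08714565702708715 grasp now [ 0.4562 -0.2131  0.2608]
tcp [ 0.3266 -0.3414  0.2241] rotvec [ 0.0046  0.0092 -0.0025] shift now-axes [-0.0754  0.     -0.0061] target-axes [-0.0753 -0.0002 -0.0068]
```

Request:
{"api": "send_rows", "payload": {"xyz": [[-0.0375, 0, -0.003], [-0.0375, 0, -0.003], [0, 0, 0]], "rotation": [[0, 0.05, 0], [0, 0.05, 0], [0, 0, 0]], "jaw": [1, 1, 1]}}

```text
time_s: 13.1
tool_pos: [0.3315, -0.3389, 0.2213]
tool_rot: [-176.5, -83.2, 41.5]
force: [-0.0, -0.5, -0.1]
grip_width: 0.0871
grasp_force: 0.0
```

```bash
python3 pose.py .44 -.228 .28 45 0; echo; python3 pose.py .5474 .2708 .20 102 -15
```

```text
t 13.1 q [ 43.2423  29.4587  23.3854 118.2112 -76.4474 103.7305  59.8293] w 0.08712489522894412 grasp now [ 0.4466 -0.2237  0.2019]
tcp [ 0.44  -0.228  0.444] rotvec [-0.0059 -1.4522 -0.0054] shift now-axes [ 0.2394 -0.0034  0.1277] target-axes [ 0.1551 -0.0017 -0.2227]

t 13.1 q [ 43.2423  29.4587  23.3854 118.2112 -76.4474 103.7305  59.8293] w 0.08712489522894412 grasp now [ 0.4466 -0.2237  0.2019]
tcp [0.5386 0.3123 0.3584] rotvec [ 0.6208 -1.5592 -0.9302] shift now-axes [ 0.2056 -0.3152  0.5866] target-axes [ 0.5382  0.3379 -0.2861]
```

Request:
{"api": "send_rows", "payload": {"xyz": [[0.04, 0, 0], [0.04, 0, 0], [0.04, 0, 0], [0, 0, 0], [0, 0, 0], [0, 0, 0], [0, 0, 0], [0, 0, 0], [0, 0, 0], [0, 0, 0], [0, 0, 0], [0, 0, 0], [0, 0, 0], [0, 0, 0], [0, 0, 0]], "rotation": [[0, 0, 0], [0, 0, 0], [0, 0, 0], [0, -0.132, 0], [0, -0.132, 0], [0, -0.132, 0], [0, -0.132, 0], [0, -0.132, 0], [0, -0.132, 0], [0, -0.132, 0], [0, -0.132, 0], [0, -0.132, 0], [0, -0.132, 0], [0, -0.132, 0], [0, 0, 0]], "jaw": [1, 1, 1, 1, 1, 1, 1, 1, 1, 1, 1, 1, 1, 1, 1]}}

```text
time_s: 14.6
tool_pos: [0.3431, -0.3277, 0.3488]
tool_rot: [179.5, -0.4, 45.2]
force: [0.9, 0.9, -0.8]
grip_width: 0.0869
grasp_force: 0.0
```

```bash
python3 pose.py .5474 .2708 .26 102 0
```

```text
t 14.6 q [ 23.2491  -1.6184  17.1642 112.2869   0.1462  68.7037  -4.4299] w 0.08691740012570331 grasp now [ 0.3449 -0.328   0.1849]
tcp [0.5474 0.2708 0.424 ] rotvec [ 0.0118 -0.0016 -0.9911] shift now-axes [ 0.5692 -0.2759 -0.0739] target-axes [ 0.5429  0.3243 -0.0752]
```

Request:
{"api": "send_rows", "payload": {"xyz": [[0, 0, -0.0094], [0, 0, -0.0094], [0, 0, -0.0094], [0, 0, -0.0094], [0, 0, -0.0094], [0, 0, -0.0094], [0, 0, -0.0094], [0, 0, -0.0094]], "rotation": [[0.0015, 0, -0.124], [0.0015, 0, -0.124], [0.0015, 0, -0.124], [0.0015, 0, -0.124], [0.0015, 0, -0.124], [0.0015, 0, -0.124], [0.0015, 0, -0.124], [0.0015, 0, -0.124]], "jaw": [1, 1, 1, 1, 1, 1, 1, 1]}}

```text
time_s: 15.4
tool_pos: [0.3409, -0.3295, 0.423]
tool_rot: [179.9, -0.4, 102.1]
force: [0.0, 0.7, -0.2]
grip_width: 0.0873
grasp_force: 0.0
```

Request:
{"api": "send_rows", "payload": {"xyz": [[0.0388, 0.0232, 0], [0.0388, 0.0232, 0], [0.0388, 0.0232, 0], [0.0388, 0.0232, 0], [0.0388, 0.0232, 0], [0.0388, 0.0232, 0], [0.0388, 0.0232, 0], [0.0388, 0.0232, 0], [0.0388, 0.0232, 0], [0.0388, 0.0232, 0], [0.0388, 0.0232, 0], [0.0388, 0.0232, 0], [0.0388, 0.0232, 0], [0.0388, 0.0232, 0], [0, 0, 0]], "rotation": [[0, 0, 0], [0, 0, 0], [0, 0, 0], [0, 0, 0], [0, 0, 0], [0, 0, 0], [0, 0, 0], [0, 0, 0], [0, 0, 0], [0, 0, 0], [0, 0, 0], [0, 0, 0], [0, 0, 0], [0, 0, 0], [0, 0, 0]], "jaw": [1, 1, 1, 1, 1, 1, 1, 1, 1, 1, 1, 1, 1, 1, 1]}}

```text
time_s: 16.9
tool_pos: [0.5466, 0.2754, 0.4234]
tool_rot: [-179.8, -0.8, 102.3]
force: [-0.0, 0.6, 0.1]
grip_width: 0.0869
grasp_force: 0.0
```

```bash
python3 pose.py .5474 .2708 .16 102 -12
python3 - <<'E'
from cell import env
import cv2,pickle
pickle.dump({n:env.read_camera(n) for n in("scene","top")},open("v4.pkl","wb"))
E
```

```text
t 16.9 q [-12.2996  14.4291 -20.0808  86.7556   4.1588  79.6063 -20.2415] w 0.08689655439212825 grasp now [0.5456 0.2775 0.2594]
tcp [0.5403 0.3042 0.3204] rotvec [-0.0029 -0.2233  0.0056] shift now-axes [0.028  0.0003 0.1034] target-axes [ 0.0502 -0.0002  0.0946]
```

Request:
{"api": "send_rows", "payload": {"xyz": [[0, 0, 0], [0, 0, 0], [0.0167, 0, 0.0315], [0.0167, 0, 0.0315], [0.0167, 0, 0.0315], [0, 0, 0], [0, 0, 0]], "rotation": [[-0.0015, -0.1117, 0.003], [-0.0015, -0.1117, 0.003], [0, 0, 0], [0, 0, 0], [0, 0, 0], [0, 0, 0], [0, 0, 0]], "jaw": [1, 1, 1, 1, 1, 1, 1]}}

```text
time_s: 17.7
tool_pos: [0.5423, 0.2952, 0.3208]
tool_rot: [-180.0, 12.5, 101.4]
force: [-0.2, 0.4, 1.5]
grip_width: 0.0868
grasp_force: 0.0
```

```bash
python3 pose.py .5474 .2708 .049 102 -12
```

```text
t 17.7 q [-18.8374  20.3552 -19.3872  91.8815  18.4586  75.2679 -31.7271] w 0.08678088641029824 grasp now [0.5492 0.2604 0.1607]
tcp [0.5403 0.3042 0.2094] rotvec [-0.0026  0.0086 -0.0097] shift now-axes [ 0.033  -0.0001  0.1068] target-axes [ 0.0321 -0.      0.107 ]
```

Request:
{"api": "send_rows", "payload": {"xyz": [[0.009, 0, 0], [0.0046, 0, 0.0214], [0.0046, 0, 0.0214], [0.0046, 0, 0.0214], [0.0046, 0, 0.0214], [0.0046, 0, 0.0214], [0, 0, 0], [0, 0, 0]], "rotation": [[-0.0026, 0.0086, -0.0097], [0, 0, 0], [0, 0, 0], [0, 0, 0], [0, 0, 0], [0, 0, 0], [0, 0, 0], [0, 0, 0]], "jaw": [1, 1, 1, 1, 1, 1, 1, 1]}}

```text
time_s: 18.5
tool_pos: [0.5407, 0.306, 0.2098]
tool_rot: [179.9, 11.9, 102.1]
force: [0.1, 0.4, 1.1]
grip_width: 0.087
grasp_force: 0.0
```

```bash
python3 pose.py .5474 .2708 .049 102 -12
```

```text
t 18.5 q [-20.2478  27.0213 -18.7773  96.6868  21.3881  64.3806 -35.8741] w 0.08704350747666796 grasp now [0.5481 0.273  0.0494]
tcp [0.5403 0.3042 0.2094] rotvec [ 0.002  -0.0015  0.0013] shift now-axes [-0.0016 -0.0008  0.0008] target-axes [-0.0016 -0.0008  0.0008]
```

Good. Closing with a moderate grip.

Request:
{"api": "send_rows", "payload": {"xyz": [[-0.0016, -0.0008, 0.0008], [0, 0, 0], [0, 0, 0], [0, 0, 0], [0, 0, 0], [0, 0, 0], [0, 0, 0], [0, 0, 0]], "rotation": [[0, 0, 0], [0, 0, 0], [0, 0, 0], [0, 0, 0], [0, 0, 0], [0, 0, 0], [0, 0, 0], [0, 0, 0]], "jaw": [0.9, 0.7, 0.6, 0.5, 0.5, 0.5, 0.5, 0.5], "newtons": 30}}

```text
time_s: 19.3
tool_pos: [0.5399, 0.3041, 0.2085]
tool_rot: [179.9, 12.0, 102.1]
force: [-0.8, -0.2, 6.1]
grip_width: 0.0665
grasp_force: 30.0
```

```bash
python3 pose.py .5474 .2708 .149 102 -12
```

```text
t 19.3 q [-20.1409  26.9471 -18.7672  96.9725  21.4272  64.2126 -35.8168] w 0.06649418247573666 grasp now [0.5472 0.271  0.0481]
tcp [0.5403 0.3042 0.3094] rotvec [ 0.0013 -0.0008  0.002 ] shift now-axes [-0.021   0.0005 -0.0987] target-axes [-0.0211  0.0004 -0.0987]
```

Request:
{"api": "send_rows", "payload": {"xyz": [[-0.002, 0, -0.0095], [-0.004, 0, -0.019], [-0.006, 0, -0.028], [-0.006, 0, -0.028], [-0.006, 0, -0.028], [-0.006, 0, -0.028], [-0.006, 0, -0.028], [-0.006, 0, -0.028], [0, 0, 0]], "rotation": [[0, 0, 0], [0, 0, 0], [0, 0, 0], [0, 0, 0], [0, 0, 0], [0, 0, 0], [0, 0, 0], [0, 0, 0], [0, 0, 0]], "jaw": [0.5, 0.5, 0.5, 0.5, 0.5, 0.5, 0.5, 0.5, 0.5]}}

```text
time_s: 20.2
tool_pos: [0.5401, 0.3043, 0.4128]
tool_rot: [179.7, 11.8, 102.1]
force: [1.0, 1.1, -1.8]
grip_width: 0.0664
grasp_force: 30.0
```

```bash
python3 pose.py .44 -.228 .245 102 -12;python3 - <<'E'
from cell import env
import cv2,pickle,numpy as np
d={n:env.read_camera(n) for n in("scene","top")}
cv2.imwrite("pics/v5.png",np.hstack([cv2.resize(x,(400,300),interpolation=2) for x in(d["top"]["image"][120:300,120:360],d["scene"]["image"][100:280,220:460])]))
E
```

```text
t 20.2 q [-18.833   17.1859 -20.3181  85.1293  16.6937  84.0546 -28.9908] w 0.06636753423136198 grasp now [0.5481 0.2716 0.2523]
tcp [ 0.4329 -0.1946  0.4054] rotvec [ 0.0062 -0.0033  0.0011] shift now-axes [-0.4541 -0.2097  0.1013] target-axes [-0.454  -0.2085  0.1041]
```

View pics/v5.png

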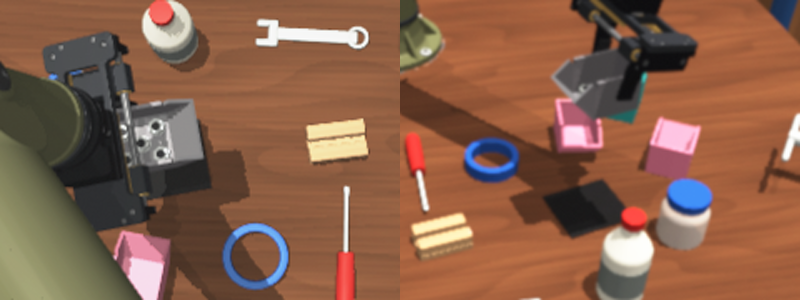

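Bin is held level with the nuts inside. The empty pad shows at (585,205) in the scene crop, and the tape and look-alikes haven't moved. Carrying it over to the tray.

Request:
{"api": "send_rows", "payload": {"xyz": [[-0.015, -0.007, 0.0033], [-0.025, -0.0115, 0.0055], [-0.0345, -0.016, 0.0077], [-0.0345, -0.016, 0.0077], [-0.0345, -0.016, 0.0077], [-0.0345, -0.016, 0.0077], [-0.0345, -0.016, 0.0077], [-0.0345, -0.016, 0.0077], [-0.0345, -0.016, 0.0077], [-0.0345, -0.016, 0.0077], [-0.0345, -0.016, 0.0077], [-0.0345, -0.016, 0.0077], [-0.0345, -0.016, 0.0077], [-0.025, -0.0115, 0.0055], [-0.015, -0.007, 0.0033], [0, 0, 0]], "rotation": [[0, 0, 0], [0, 0, 0], [0, 0, 0], [0, 0, 0], [0, 0, 0], [0, 0, 0], [0, 0, 0], [0, 0, 0], [0, 0, 0], [0, 0, 0], [0, 0, 0], [0, 0, 0], [0, 0, 0], [0, 0, 0], [0, 0, 0], [0, 0, 0]], "jaw": [0.5, 0.5, 0.5, 0.5, 0.5, 0.5, 0.5, 0.5, 0.5, 0.5, 0.5, 0.5, 0.5, 0.5, 0.5, 0.5]}}

```text
time_s: 21.9
tool_pos: [0.4285, -0.2038, 0.4014]
tool_rot: [-179.7, 11.9, 101.9]
force: [0.1, -0.4, -3.8]
grip_width: 0.0669
grasp_force: 30.0
```

Request:
{"api": "send_rows", "payload": {"xyz": [[0, 0, 0], [0, 0, 0], [0, 0, 0], [0, 0, 0], [0, 0, 0], [0, 0, 0], [0, 0, 0], [0, 0, 0], [0, 0, 0], [0, 0, 0]], "rotation": [[0.01, 0, 0.05], [0.021, 0, 0.1], [0.027, 0, 0.125], [0.027, 0, 0.125], [0.027, 0, 0.125], [0.027, 0, 0.125], [0.027, 0, 0.125], [0.027, 0, 0.125], [0.016, 0, 0.075], [0, 0, 0]], "jaw": [0.5, 0.5, 0.5, 0.5, 0.5, 0.5, 0.5, 0.5, 0.5, 0.5]}}

```text
time_s: 22.9
tool_pos: [0.4305, -0.2001, 0.4021]
tool_rot: [-179.7, 12.1, 45.1]
force: [-1.1, -0.1, -2.9]
grip_width: 0.0671
grasp_force: 30.0
```

```bash
cat > pour.py <<'E'
# keep lip at L, bin x axis at phi, for several tips: where grasp point goes and lean
import numpy as np,subprocess,sys
L=np.array([.458,-.208,.078]);phi=np.radians(45);b=np.array([np.cos(phi),np.sin(phi),0])
for t in map(float,sys.argv[1:]):
    c,s=np.cos(np.radians(t)),np.sin(np.radians(t));x,z=.078,.0085
    G=L+b*(x*c-z*s)+np.array([0,0,x*s+z*c]);print("tip",t,"grip",G.round(4),flush=True)
    subprocess.run(["python3","pose.py",*map(str,G),"45",str(t-12)])
E
python3 pour.py 0 40 100
```

```text
tip 0.0 grip [ 0.5132 -0.1528  0.0865]
t 22.9 q [ 13.4721  -0.8661   4.0758 105.8654  10.7481  81.0523 -29.5918] w 0.06707831700263393 grasp now [ 0.4057 -0.2238  0.2417]
tcp [ 0.5373 -0.1287  0.2469] rotvec [-0.0052  0.0012  0.0023] shift now-axes [0.1556 0.026  0.1253] target-axes [0.1555 0.025  0.1256]
tip 40.0 grip [ 0.4964 -0.1696  0.1346]
t 22.9 q [ 13.4721  -0.8661   4.0758 105.8654  10.7481  81.0523 -29.5918] w 0.06707831700263393 grasp now [ 0.4057 -0.2238  0.2417]
tcp [ 0.4419 -0.2241  0.2795] rotvec [-0.0058  0.6993  0.0004] shift now-axes [0.0169 0.0256 0.1217] target-axes [-0.0654  0.025   0.1042]
tip 100.0 grip [ 0.4425 -0.2235  0.1533]
t 22.9 q [ 13.4721  -0.8661   4.0758 105.8654  10.7481  81.0523 -29.5918] w 0.06707831700263393 grasp now [ 0.4057 -0.2238  0.2417]
tcp [ 0.3266 -0.3394  0.1591] rotvec [-0.0058  1.7465 -0.0028] shift now-axes [-0.1174  0.0261  0.2735] target-axes [-0.2489  0.025  -0.1634]
```

```bash
sed -i 's/,.078\]);phi/,float(sys.argv.pop(1))]);phi/' pour.py; python3 pour.py .125 45
```

```text
tip 45.0 grip [ 0.4928 -0.1732  0.1862]
t 22.9 q [ 13.4721  -0.8661   4.0758 105.8654  10.7481  81.0523 -29.5918] w 0.06707831700263393 grasp now [ 0.4057 -0.2238  0.2417]
tcp [ 0.4296 -0.2364  0.3237] rotvec [-0.0058  0.7866  0.0002] shift now-axes [-0.0094  0.0254  0.0821] target-axes [-0.0648  0.025   0.0514]
```

Request:
{"api": "send_rows", "payload": {"xyz": [[0, 0.005, 0], [0, 0.01, 0], [0, 0.01, 0], [0, 0, 0], [0, 0, 0], [0, 0, 0], [0, 0, 0], [0, 0, 0], [-0.013, 0, 0.0103], [-0.013, 0, 0.0103], [-0.013, 0, 0.0103], [-0.013, 0, 0.0103], [-0.013, 0, 0.0103], [0, 0, 0]], "rotation": [[0, 0.06, 0], [0, 0.1, 0], [0, 0.11, 0], [0, 0.11, 0], [0, 0.11, 0], [0, 0.11, 0], [0, 0.11, 0], [0, 0.076, 0], [0, 0, 0], [0, 0, 0], [0, 0, 0], [0, 0, 0], [0, 0, 0], [0, 0, 0]], "jaw": [0.5, 0.5, 0.5, 0.5, 0.5, 0.5, 0.5, 0.5, 0.5, 0.5, 0.5, 0.5, 0.5, 0.5]}}

```text
time_s: 24.3
tool_pos: [0.4278, -0.2367, 0.3218]
tool_rot: [-179.5, -32.8, 44.8]
force: [-0.4, -0.2, -3.4]
grip_width: 0.067
grasp_force: 30.0
```

```bash
python3 pour.py .105 60; python3 pour.py .095 75 ; python3 pour.py .09 100
```

```text
tip 60.0 grip [ 0.4804 -0.1856  0.1768]
t 24.3 q [ 22.6131   1.7214  15.3374 116.0337 -37.4325  63.8291  10.3595] w 0.06696326900498158 grasp now [ 0.4898 -0.173   0.184 ]
tcp [ 0.3942 -0.2718  0.2865] rotvec [-0.007   0.2649 -0.0035] shift now-axes [-0.0599  0.0012  0.0033] target-axes [-0.0587  0.001  -0.0125]
tip 75.0 grip [ 0.4665 -0.1995  0.1725]
t 24.3 q [ 22.6131   1.7214  15.3374 116.0337 -37.4325  63.8291  10.3595] w 0.06696326900498158 grasp now [ 0.4898 -0.173   0.184 ]
tcp [ 0.3631 -0.3029  0.247 ] rotvec [-0.0065  0.5267 -0.0044] shift now-axes [-0.1183  0.0014  0.0127] target-axes [-0.1087  0.001  -0.0484]
tip 100.0 grip [ 0.4425 -0.2235  0.1653]
t 24.3 q [ 22.6131   1.7214  15.3374 116.0337 -37.4325  63.8291  10.3595] w 0.06696326900498158 grasp now [ 0.4898 -0.173   0.184 ]
tcp [ 0.3266 -0.3394  0.1711] rotvec [-0.0055  0.963  -0.0058] shift now-axes [-0.2029  0.0019  0.0485] target-axes [-0.1557  0.001  -0.1388]
```

Request:
{"api": "send_rows", "payload": {"xyz": [[-0.012, 0, -0.001], [-0.012, 0, -0.001], [-0.012, 0, -0.001], [-0.012, 0, -0.001], [-0.012, 0, -0.001], [-0.0115, 0, -0.0027], [-0.0115, 0, -0.0027], [-0.0115, 0, -0.0027], [-0.0115, 0, -0.0027], [-0.0115, 0, -0.0027], [0, 0, 0], [0, 0, 0], [0, 0, 0], [0, 0, 0]], "rotation": [[0, 0.053, 0], [0, 0.053, 0], [0, 0.053, 0], [0, 0.053, 0], [0, 0.053, 0], [0, 0.0524, 0], [0, 0.0524, 0], [0, 0.0524, 0], [0, 0.0524, 0], [0, 0.0524, 0], [0, 0, 0], [0, 0, 0], [0, 0, 0], [0, 0, 0]], "jaw": [0.5, 0.5, 0.5, 0.5, 0.5, 0.5, 0.5, 0.5, 0.5, 0.5, 0.5, 0.5, 0.5, 0.5]}}

```text
time_s: 25.7
tool_pos: [0.3632, -0.3036, 0.2535]
tool_rot: [-179.9, -63.2, 45.0]
force: [0.9, 0.3, -2.0]
grip_width: 0.0662
grasp_force: 30.0
```

```bash
python3 pour.py .09 103;python3 - <<'E'
from cell import env
import cv2,numpy as np
d={n:env.read_camera(n) for n in("scene","top")}
cv2.imwrite("pics/v6.png",np.hstack([cv2.resize(x,(400,500),interpolation=2) for x in(d["top"]["image"][170:310,380:492],d["scene"]["image"][120:275,70:194])]))
E
```

```text
tip 103.0 grip [ 0.4397 -0.2263  0.1641]
t 25.7 q [ 36.8439  16.0615  21.7775 120.2531 -66.564   83.4396  47.5288] w 0.06623707851091168 grasp now [ 0.4665 -0.1999  0.1795]
tcp [ 0.3238 -0.3422  0.1612] rotvec [-0.0015  0.4854 -0.0005] shift now-axes [-0.1072 -0.0005 -0.0076] target-axes [-0.0913 -0.0005 -0.0568]
```

View pics/v6.png

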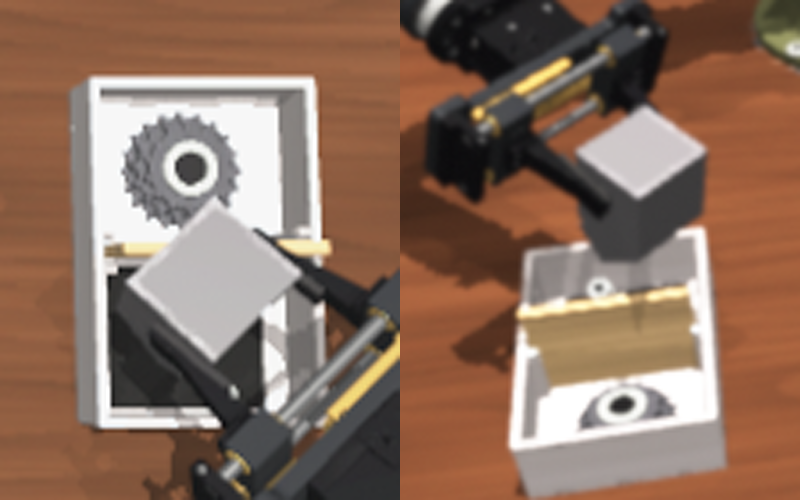

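A nut has already landed on the liner side, at (600,288) in the scene crop. Finishing the tip, with a small shake.

Request:
{"api": "send_rows", "payload": {"xyz": [[-0.0113, 0, -0.0037], [-0.0113, 0, -0.0037], [-0.0113, 0, -0.0037], [-0.0113, 0, -0.0037], [-0.0113, 0, -0.0037], [-0.0113, 0, -0.0037], [-0.0113, 0, -0.0037], [-0.0113, 0, -0.0037], [-0.0113, 0, -0.0037], [0, 0, 0], [0, 0, 0], [0, 0, 0], [0.006, 0, 0], [-0.006, 0, 0], [0.006, 0, 0], [-0.006, 0, 0], [0, 0, 0], [0, 0, 0]], "rotation": [[0, 0.054, 0], [0, 0.054, 0], [0, 0.054, 0], [0, 0.054, 0], [0, 0.054, 0], [0, 0.054, 0], [0, 0.054, 0], [0, 0.054, 0], [0, 0.054, 0], [0, 0, 0], [0, 0, 0], [0, 0, 0], [0, 0, 0], [0, 0, 0], [0, 0, 0], [0, 0, 0], [0, 0, 0], [0, 0, 0]], "jaw": [0.5, 0.5, 0.5, 0.5, 0.5, 0.5, 0.5, 0.5, 0.5, 0.5, 0.5, 0.5, 0.5, 0.5, 0.5, 0.5, 0.5, 0.5]}}

```text
time_s: 27.6
tool_pos: [0.322, -0.344, 0.163]
tool_rot: [-10.1, -88.9, -124.9]
force: [-0.1, 1.3, -3.1]
grip_width: 0.0669
grasp_force: 30.0
```

```bash
python3 pour.py .14 70; python3 pour.py .25 0
```

```text
tip 70.0 grip [ 0.4712 -0.1948  0.2162]
t 27.6 q [ 50.1939  38.9833  16.8405 116.7368 -77.68   107.966   67.8021] w 0.06689748736210592 grasp now [ 0.438  -0.2281  0.166 ]
tcp [ 0.3729 -0.2931  0.3031] rotvec [-0.0008 -0.5769 -0.0032] shift now-axes [ 0.1388 -0.0005  0.0745] target-axes [ 0.157  -0.     -0.0132]
tip 0.0 grip [ 0.5132 -0.1528  0.2585]
t 27.6 q [ 50.1939  38.9833  16.8405 116.7368 -77.68   107.966   67.8021] w 0.06689748736210592 grasp now [ 0.438  -0.2281  0.166 ]
tcp [ 0.5373 -0.1287  0.4189] rotvec [-0.0028 -1.7987 -0.0025] shift now-axes [ 0.2503 -0.0009  0.3091] target-axes [ 0.2446 -0.     -0.3136]
```

Request:
{"api": "send_rows", "payload": {"xyz": [[0.02, 0, 0], [0.035, 0, 0], [0.035, 0, 0], [0.04, 0, 0], [0.04, 0, 0], [0.03, 0, 0], [0, 0, 0]], "rotation": [[0, 0, 0], [0, 0, 0], [0, 0, 0], [0, 0, 0], [0, 0, 0], [0, 0, 0], [0, 0, 0]], "jaw": [0.5, 0.5, 0.5, 0.5, 0.5, 0.5, 0.5]}}

```text
time_s: 28.3
tool_pos: [0.3195, -0.3475, 0.3674]
tool_rot: [16.5, -88.9, -151.5]
force: [-0.6, 0.3, -1.2]
grip_width: 0.0666
grasp_force: 30.0
```

Request:
{"api": "send_rows", "payload": {"xyz": [[0, 0, 0], [0, 0, 0], [0, 0, 0], [0, 0, 0], [0, 0, 0], [0, 0, 0], [0, 0, 0], [0, 0, 0], [0, 0, 0], [0, 0, 0], [0, 0, 0], [0, 0, 0], [0, 0, 0], [0, 0, 0], [0, 0, 0], [0, 0, 0]], "rotation": [[0, -0.12, 0], [0, -0.12, 0], [0, -0.12, 0], [0, -0.12, 0], [0, -0.12, 0], [0, -0.12, 0], [0, -0.12, 0], [0, -0.12, 0], [0, -0.12, 0], [0, -0.12, 0], [0, -0.12, 0], [0, -0.12, 0], [0, -0.12, 0], [0, -0.12, 0], [0, -0.12, 0], [0, 0, 0]], "jaw": [0.5, 0.5, 0.5, 0.5, 0.5, 0.5, 0.5, 0.5, 0.5, 0.5, 0.5, 0.5, 0.5, 0.5, 0.5, 0.5]}}

```text
time_s: 29.9
tool_pos: [0.3205, -0.3454, 0.3615]
tool_rot: [-179.6, 12.2, 45.3]
force: [0.1, 1.8, -1.2]
grip_width: 0.0669
grasp_force: 30.0
```

```bash
python3 pose.py .5474 .2708 .23 102.1 -12;python3 - <<'E'
from cell import env
import cv2,numpy as np
d={n:env.read_camera(n) for n in("scene","top")}
cv2.imwrite("pics/v7.png",np.hstack([cv2.resize(x,(400,500),interpolation=2) for x in(d["top"]["image"][170:310,380:492],d["scene"]["image"][120:275,70:194])]))
E
```

```text
t 29.9 q [ 29.5361  -1.7121   9.4685 111.4274  12.9462  72.3534  -9.8943] w 0.06693409647488124 grasp now [ 0.2954 -0.3691  0.2012]
tcp [0.5403 0.3041 0.3904] rotvec [-0.2142 -0.0012 -0.9692] shift now-axes [ 0.5964 -0.3017 -0.1557] target-axes [ 0.5702  0.351  -0.1507]
```

View pics/v7.png

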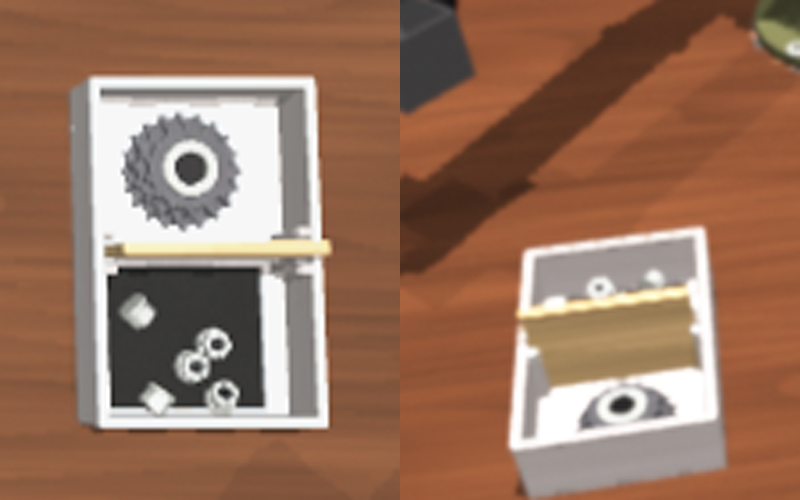

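All five nuts lie on the liner side in the top crop, at (138,312), (215,342), (193,365), (155,397) and (222,393). The divider is seated straight and the sprockets haven't moved. Returning the bin to its pad.

Request:
{"api": "send_rows", "payload": {"xyz": [[0, 0, 0], [0, 0, 0], [0, 0, 0], [0, 0, 0], [0, 0, 0], [0, 0, 0], [0, 0, 0], [0, 0, 0], [0, 0, 0], [0, 0, 0]], "rotation": [[-0.0238, 0, -0.1077], [-0.0238, 0, -0.1077], [-0.0238, 0, -0.1077], [-0.0238, 0, -0.1077], [-0.0238, 0, -0.1077], [-0.0238, 0, -0.1077], [-0.0238, 0, -0.1077], [-0.0238, 0, -0.1077], [-0.0238, 0, -0.1077], [0, 0, 0]], "jaw": [0.5, 0.5, 0.5, 0.5, 0.5, 0.5, 0.5, 0.5, 0.5, 0.5]}}

```text
time_s: 31.0
tool_pos: [0.3187, -0.3475, 0.3628]
tool_rot: [179.7, 12.0, 101.7]
force: [-0.3, 0.6, -1.5]
grip_width: 0.0669
grasp_force: 30.0
```

Request:
{"api": "send_rows", "payload": {"xyz": [[0.038, 0.0234, -0.01], [0.038, 0.0234, -0.01], [0.038, 0.0234, -0.01], [0.038, 0.0234, -0.01], [0.038, 0.0234, -0.01], [0.038, 0.0234, -0.01], [0.038, 0.0234, -0.01], [0.038, 0.0234, -0.01], [0.038, 0.0234, -0.01], [0.038, 0.0234, -0.01], [0.038, 0.0234, -0.01], [0.038, 0.0234, -0.01], [0.038, 0.0234, -0.01], [0.038, 0.0234, -0.01], [0.038, 0.0234, -0.01], [0, 0, 0], [0, 0, 0]], "rotation": [[0, 0, 0], [0, 0, 0], [0, 0, 0], [0, 0, 0], [0, 0, 0], [0, 0, 0], [0, 0, 0], [0, 0, 0], [0, 0, 0], [0, 0, 0], [0, 0, 0], [0, 0, 0], [0, 0, 0], [0, 0, 0], [0, 0, 0], [0, 0, 0], [0, 0, 0]], "jaw": [0.5, 0.5, 0.5, 0.5, 0.5, 0.5, 0.5, 0.5, 0.5, 0.5, 0.5, 0.5, 0.5, 0.5, 0.5, 0.5, 0.5]}}

```text
time_s: 32.7
tool_pos: [0.5422, 0.302, 0.3902]
tool_rot: [179.9, 12.1, 101.8]
force: [-0.3, -0.9, -1.6]
grip_width: 0.0668
grasp_force: 30.0
```

```bash
python3 go.py .5399 .3041 .2105 179.9 12.0 102.1
```

```text
32.7 [0.5422 0.302  0.3902] [179.9315  12.0694 101.8228] q [-10.1101  19.5974 -31.3054  86.3408  20.8009  83.1854 -32.259 ] F [-0.3184 -0.8712 -1.6405] w 0.06677888241029055 29.999525011517107
shift (present axes) [ 0.04   -0.002   0.1752] (target axes) [ 0.0398 -0.0021  0.1752] rotvec [-0.0016  0.0012 -0.0047]
```

Request:
{"api": "send_rows", "payload": {"xyz": [[0.0026, -0.002, 0], [0.0062, 0, 0.0294], [0.0062, 0, 0.0294], [0.0062, 0, 0.0294], [0.0062, 0, 0.0294], [0.0062, 0, 0.0294], [0.003, 0, 0.0145], [0, 0, 0], [0, 0, 0]], "rotation": [[-0.0016, 0.0012, -0.0047], [0, 0, 0], [0, 0, 0], [0, 0, 0], [0, 0, 0], [0, 0, 0], [0, 0, 0], [0, 0, 0], [0, 0, 0]], "jaw": [0.5, 0.5, 0.5, 0.5, 0.5, 0.5, 0.5, 0.5, 0.5]}}

```text
time_s: 33.6
tool_pos: [0.541, 0.3027, 0.2273]
tool_rot: [179.6, 12.1, 102.0]
force: [0.9, 0.6, -1.7]
grip_width: 0.0668
grasp_force: 30.0
```

```bash
python3 go.py .5399 .3041 .2095 179.9 12.0 102.1
```

```text
33.6 [0.541  0.3027 0.2273] [179.633   12.0547 102.008 ] q [-11.7249  27.4094 -29.397   96.0676  26.1105  67.3424 -38.6808] F [ 0.9369  0.5726 -1.6824] w 0.06678815336901651 29.999543940648437
shift (present axes) [ 0.0053 -0.0009  0.0171] (target axes) [ 0.0053 -0.0008  0.0171] rotvec [ 0.0043  0.001  -0.0016]
```

Request:
{"api": "send_rows", "payload": {"xyz": [[0.0016, -0.0008, 0], [0.001, 0, 0.0045], [0.001, 0, 0.0045], [0.001, 0, 0.0045], [0.0007, 0, 0.0032], [0, 0, 0], [0, 0, 0]], "rotation": [[0.0043, 0.001, -0.0016], [0, 0, 0], [0, 0, 0], [0, 0, 0], [0, 0, 0], [0, 0, 0], [0, 0, 0]], "jaw": [0.5, 0.5, 0.5, 0.5, 0.5, 0.5, 0.5]}}

```text
time_s: 34.3
tool_pos: [0.5393, 0.3047, 0.2085]
tool_rot: [180.0, 12.0, 102.2]
force: [-0.7, -0.1, -0.9]
grip_width: 0.0667
grasp_force: 30.0
```

Request:
{"api": "send_rows", "payload": {"xyz": [[0.0002, 0, 0.001], [0.0002, 0, 0.001], [0, 0, 0]], "rotation": [[0, 0, 0], [0, 0, 0], [0, 0, 0]], "jaw": [0.5, 0.5, 0.5]}}

```text
time_s: 34.6
tool_pos: [0.5392, 0.3048, 0.2084]
tool_rot: [180.0, 12.1, 102.2]
force: [-3.2, -1.2, 9.9]
grip_width: 0.0666
grasp_force: 30.0
```

The bin is down on its pad with 10 N of contact. Opening slowly and withdrawing along the fingers.

Request:
{"api": "send_rows", "payload": {"xyz": [[-0.0002, 0, -0.001], [0, 0, 0], [0, 0, 0], [0, 0, 0], [0, 0, 0], [0, 0, 0], [-0.002, 0, -0.01], [-0.004, 0, -0.02], [-0.0065, 0, -0.03], [-0.0085, 0, -0.04], [-0.0085, 0, -0.04], [-0.0085, 0, -0.04], [0, 0, 0]], "rotation": [[0, 0, 0], [0, 0, 0], [0, 0, 0], [0, 0, 0], [0, 0, 0], [0, 0, 0], [0, 0, 0], [0, 0, 0], [0, 0, 0], [0, 0, 0], [0, 0, 0], [0, 0, 0], [0, 0, 0]], "jaw": [0.78, 0.85, 0.95, 1, 1, 1, 1, 1, 1, 1, 1, 1, 1]}}

```text
time_s: 35.9
tool_pos: [0.54, 0.3061, 0.3994]
tool_rot: [179.3, 11.8, 102.1]
force: [1.7, 0.6, 0.4]
grip_width: 0.0867
grasp_force: 0.0
```

Request:
{"api": "send_rows", "payload": {"xyz": [[0.03, -0.035, 0], [0.03, -0.035, 0], [0.03, -0.035, 0], [0.03, -0.035, 0], [0.03, -0.035, 0], [0.03, -0.035, 0], [0.03, -0.035, 0], [0, 0, 0], [0, 0, 0]], "rotation": [[0, 0, 0], [0, 0, 0], [0, 0, 0], [0, 0, 0], [0, 0, 0], [0, 0, 0], [0, 0, 0], [0, 0, 0], [0, 0, 0]], "jaw": [1, 1, 1, 1, 1, 1, 1, 1, 1]}}

```text
time_s: 36.8
tool_pos: [0.2552, 0.4543, 0.3479]
tool_rot: [180.0, 12.0, 102.4]
force: [0.5, 0.0, 1.0]
grip_width: 0.0869
grasp_force: 0.0
```

Run:
```python
import pickle;from h import *;from cell import env
a=pickle.load(open("v0.pkl","rb"));d={n:env.read_camera(n) for n in("scene","top")};pickle.dump(d,open("v8.pkl","wb"))
o=env.get_obs();print(o["time_s"],o["tool_pos"],o["force"])
for n,box in(("top",(185,260,185,245)),("scene",(295,365,192,245))):
    x0,x1,y0,y1=box;D=cv2.absdiff(a[n]["image"],d[n]["image"]).max(2)
    print(n,"bin-box: mean diff",D[y0:y1,x0:x1].mean(),"frac>60",(D[y0:y1,x0:x1]>60).mean())
    m=[(cv2.inRange(v[n]["image"][y0:y1,x0:x1],(0,0,0),(60,60,60))>0).mean() for v in(a,d)];print(" dark frac",m)
    w=[(cv2.inRange(v[n]["image"][y0:y1,x0:x1],(190,190,190),(255,255,255))>0).mean() for v in(a,d)];print(" white frac",w)
    k=cv2.morphologyEx(((D>50)*255).astype(np.uint8),cv2.MORPH_OPEN,np.ones((3,3)))
    s=cv2.connectedComponentsWithStats(k)[2];print(s[(s[:,4]>15)][1:].tolist())
```

```text
36.9 [0.25756749 0.45330582 0.34788963] [-0.33908454 -0.12098126  0.04784087]
top bin-box: mean diff 6.714444444444444 frac>60 0.020888888888888887
 dark frac [np.float64(0.11066666666666666), np.float64(0.10844444444444444)]
 white frac [np.float64(0.09422222222222222), np.float64(0.10777777777777778)]
[[339, 195, 14, 6, 62], [296, 200, 44, 14, 324], [341, 204, 12, 5, 56], [206, 207, 5, 4, 18], [409, 237, 55, 8, 302], [414, 253, 9, 9, 62], [429, 262, 16, 15, 122], [420, 278, 8, 6, 41], [437, 279, 6, 5, 25], [61, 309, 63, 43, 1323], [137, 314, 175, 106, 4157], [52, 336, 18, 20, 246], [84, 347, 6, 6, 32], [68, 350, 26, 18, 258], [22, 364, 104, 56, 3184], [116, 364, 4, 5, 20], [0, 369, 7, 6, 32], [2, 376, 7, 5, 30], [90, 383, 5, 5, 22], [124, 386, 94, 34, 1274], [312, 417, 12, 3, 32]]
scene bin-box: mean diff 3.3711590296495957 frac>60 0.005390835579514825
 dark frac [np.float64(0.06495956873315364), np.float64(0.06711590296495958)]
 white frac [np.float64(0.021293800539083557), np.float64(0.018598382749326146)]
[[223, 0, 15, 49, 523], [343, 0, 104, 118, 5214], [187, 19, 6, 9, 44], [437, 20, 6, 4, 21], [179, 37, 12, 17, 119], [228, 54, 6, 31, 127], [459, 56, 5, 5, 21], [434, 59, 7, 3, 21], [448, 62, 5, 4, 20], [437, 65, 10, 18, 76], [235, 119, 158, 37, 1413], [167, 120, 17, 19, 173], [183, 129, 14, 7, 71], [209, 129, 30, 10, 163], [229, 135, 114, 23, 915], [397, 139, 15, 12, 162], [107, 208, 56, 32, 1269], [237, 213, 32, 10, 147], [218, 221, 16, 7, 70], [228, 224, 40, 17, 252]]
```

The only changes are the divider, the tray's contents, the bin's emptied interior and the arm with its shadow. The bin stands exactly where it started.

```bash
python3 -c "
from cell import env
print(env.sign_off())"
```

```text
the job is handed in; nothing more can be done
None
```

I seated the divider fully in its slot, tipped all five nuts into the liner compartment, stood the empty bin back upright on its pad, and handed the job in at about 37 s; no verdict came back.

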